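# Swing the bench magnifier over the bell bracket

### The job

The repairer wants to look at the brass bell bracket for cracks. Swing the bench magnifier round on its post until the middle of the lens is directly above the bell, then let go so that it stays there; leave the bell bracket lying where it is.

Things in the scene. Friction and masses are not known exactly. Their poses are not given: they have to be found in the camera images.
- magnifier: Swing arm of the bench magnifier, starting parked over none of the parts. Turns only about the upright axis of its post (round foot 110 mm across, fixed), stiffly (about 2.2 N at the knob), on the robot's side of the post; stays where released; reaches every bell place. Origin: on the post's axis, 140 mm up; the flat steel arm (12 mm wide, top 18 mm above origin) runs along its -x to the lens
- knob (a point): Grip point on the turned teak knob standing upright on the arm, fixed to it, 115 mm from the post's axis: a round peg 18 mm across, 50 mm tall, its top 208 mm above the counter. The point is on the knob's axis, 18 mm below its top and 32 mm above the arm
- lens (a point): Centre of the round glass lens (94 mm across with its dark rim) at the free end of the arm, 190 mm from the post's axis, 152 mm above the counter, in line with the knob
- bell: Brass bell bracket, loose: base plate 64 x 34 x 4 mm, domed bell 44 mm across over its middle, tab at one end, 47 mm tall. Origin: middle of underside, below the bell's centre. Within 10 mm of the 190 mm radius circle the lens centre sweeps. Also on that circle, in any order, not wanted: flat black spool, steel feed roll between square end plates. Arm and lens pass over all with 90 mm to spare
Things that resemble listed ones, but are neither listed nor needed, are in the scene too. Of the things like the bell, leave any that is green; of the rest the smaller one is meant.

How it is judged:
By the outcome, as a careful person would: the job done as asked, in the order asked, and still so for the second after the job is handed in, with the robot touching nothing.
It also fails if it takes over 38 s, if anything falls off the work surface, if the arm or the gripper's body presses on something with over 40 N, if the wrist force passes 120 N, or if a joint passes its speed limit or range.

### The arm

A 6-joint arm with a two-finger parallel gripper is mounted at the origin on the work surface. World frame = base frame: x ahead of the robot, y to its left, z up, the work surface at z = 0. Lengths are in mm, angles in rad, forces in N, time in s.
With the tool pointing down it reaches from about 350 to 775 mm from the base axis. Payload 7.3 kg.
Tool frame: the origin (TCP) lies between the finger pads; the fingertips stand 22 mm ahead of it and the grasp point (between the pads) lies 3 mm ahead of it (manip.finger_overhang is the distance from the TCP to the fingertips, in mm); z points along the fingers, y is the line along which they close (so a half turn about z gives the same grasp; the last joint's range is limited). The gripper opens to 92 mm and grips with 3 to 60 N. Pads are 19 mm wide; open, the fingers measure 130 mm over their backs; the gripper's body (75 mm by 190 mm) begins 47 mm behind the grasp point.
Start: joints at [-1.308, 0.342, 1.524, -0, 1.275, -0.146], TCP at [208.716, -481.749, 228.441] pointing down, gripper open.
Joint ranges: [-2.53, 2.53], [-0.77, 2.02], [0.04, 2.7], [-1, 4.14], [0.28, 2.66], [-3.11, 3.11]. Speed limits (rad/s): [2.57, 2.57, 3.14, 3.14, 3.14, 3.14].

### API

Orientations are given as a unit quaternion [x, y, z, w].
In Python, from workcell import manip gives the robot as it stands. Calls block until the motion is done:
- manip.move_ptp(position, orientation): joint-space move of the TCP to a pose.
- manip.movel(position, rotation=None, max_speed=150, threshold=None): straight line of the TCP; rotation=None keeps the orientation; max_speed is the mean speed in mm/s. With threshold (N) it stops when the force on the tool has changed by that much, and returns True; else False.
- manip.set_joints(angles): joint-space move.
- manip.set_gripper(opening, newtons=None): opening from 0.0 (shut) to 1.0 (fully open); newtons is the grip in N (None keeps the last); returns when the fingers have stopped.
- manip.sleep(seconds).
- manip.ik(position, orientation): joint angles nearest the present ones, or None.
- manip.observe(): the state.
- manip.grab_frame(name): name is "scene" or "top" or "wrist"; returns the picture (384x512x3 uint8, red, green, blue); there is no depth.
- manip.camera_params(name): a dict with "camera_matrix" (3x3 intrinsics, pixels), "world_from_camera" (4x4, takes a point from camera to world coordinates). Camera axes: x right, y up, looking along -z (the intrinsics and any distortion apply to the point x, -y, -z); pixel columns grow to the right and rows downward; lengths in mm; the calibration is good to about 2 mm. The wrist camera is an equidistant fisheye: a pixel r from the principal point sees the ray r / f radians off the axis. A picture is of the moment at which its call begins: read the wrist's pose just before it. camera_params takes no time and is no camera call; for the wrist camera it gives the pose at the moment of the call.
A pose or a line that the arm cannot do raises manip.IKError and nothing moves.
- manip.hand_in(): hands the job in, once; it reports no verdict.
The state is a dict: "t": time; "joint_positions": joint angles; "dq": joint speeds; "tau": joint torques, N m; "position": TCP position; "ee_rot": TCP orientation; "wrist_force": force on the tool from outside, world axes, zero at the start; "moment": the same for the moment, N m; "opening": opening from 0.0 (shut) to 1.0 (fully open).
Only numpy, scipy, OpenCV 4.12 (cv2) and the standard library are available. Lean on these libraries where they do the work, as an engineer would, in place of code of your own. Each camera call takes 0.05 s, during which the arm holds its last target. There are 200 camera calls.

## Working session

There is one attempt and no reset: what is moved stays moved. The work goes in short steps, each a Python script; the robot and the scene stay as the last script left them, time stands still between calls to the robot, and variables do not carry over. Pictures are saved under pics/ and viewed, on a budget of 10 in all, crops included, one or two more only if the job needs it, and the job is handed in when it is done.

```bash
mkdir -p pics; cat > h.py <<'E'
import numpy as np, cv2
from workcell import manip
def ray(P,u,v):
    K=np.array(P["camera_matrix"]);T=np.array(P["world_from_camera"])
    d=np.array([(u-K[0,2])/K[0,0],-(v-K[1,2])/K[1,1],-1.]); return T[:3,3],T[:3,:3]@d
def onz(P,u,v,z):
    o,d=ray(P,u,v); return o+d*(z-o[2])/d[2]
def proj(P,p):
    K=np.array(P["camera_matrix"]);T=np.array(P["world_from_camera"])
    c=T[:3,:3].T@(np.array(p)-T[:3,3]); return K[0,0]*c[0]/-c[2]+K[0,2],K[1,1]*-c[1]/-c[2]+K[1,2]
E
python3 - <<'E'
from h import *
for n in("top","scene"):
    f=manip.grab_frame(n);cv2.imwrite(f"pics/{n}0.png",f[:,:,::-1])
    cv2.imwrite(f"pics/{n}0v.png",cv2.resize(f[:,:,::-1],(800,600),interpolation=cv2.INTER_CUBIC))
    P=manip.camera_params(n);print(n,P)
print(manip.observe())
E
```

```text
top {'camera_matrix': array([[379.03439181,   0.        , 254.93064466],
       [  0.        , 379.03439181, 190.68415159],
       [  0.        ,   0.        ,   1.        ]]), 'world_from_camera': array([[-8.05853147e-03,  9.82565014e-01, -1.85744594e-01,
         3.94646184e+02],
       [-9.98958354e-01, -1.62533713e-02, -4.26384235e-02,
         4.12023559e+01],
       [-4.49139990e-02,  1.85207511e-01,  9.81672507e-01,
         7.77676310e+02],
       [ 0.00000000e+00,  0.00000000e+00,  0.00000000e+00,
         1.00000000e+00]])}
scene {'camera_matrix': array([[390.36615523,   0.        , 255.74792047],
       [  0.        , 390.36615523, 195.3683883 ],
       [  0.        ,   0.        ,   1.        ]]), 'world_from_camera': array([[ 5.21122811e-01, -5.23910100e-01,  6.73757540e-01,
         9.94502853e+02],
       [ 8.53362148e-01,  3.33059397e-01, -4.01054213e-01,
        -2.51127328e+02],
       [-1.42849267e-02,  7.83957681e-01,  6.20649898e-01,
         6.02871351e+02],
       [ 0.00000000e+00,  0.00000000e+00,  0.00000000e+00,
         1.00000000e+00]])}
{'t': 0.1, 'joint_positions': array([-1.30801150e+00,  3.42668885e-01,  1.52490745e+00,  3.77555518e-06,
        1.27541501e+00, -1.46011814e-01]), 'dq': array([ 0.00118062, -0.00206083, -0.00122921, -0.00038584,  0.00112194,
        0.00207266]), 'tau': array([ 1.71082142e-03, -4.32003772e+01, -2.44694388e+01,  7.19210249e-02,
        5.25989290e-02, -4.57618762e-05]), 'position': array([ 208.61186661, -481.38263889,  227.81114654]), 'ee_rot': array([ 9.79183162e-01,  2.02977452e-01, -3.90065741e-05, -6.98258981e-04]), 'wrist_force': array([ 0.59364809, -0.00908864,  0.02488593]), 'moment': array([ 0.01561893, -0.01029975, -0.04553524]), 'opening': 0.9986311270913053}
```

View pics/top0v.png

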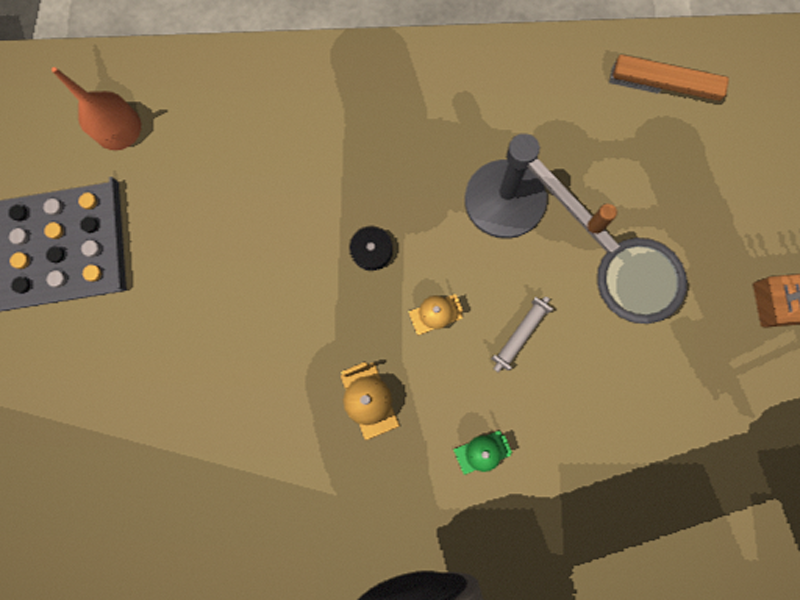

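View pics/scene0v.png

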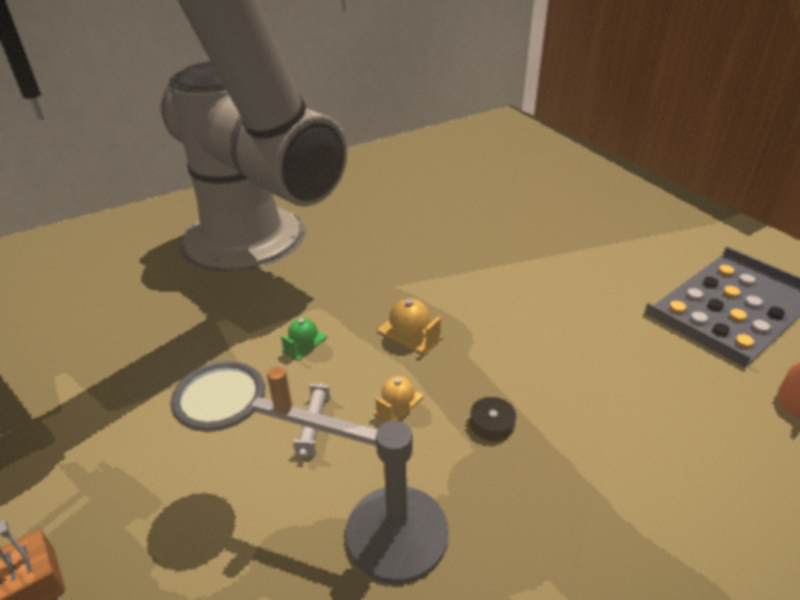

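The top view (800x600) shows three bell-like parts: small brass at (437,312), large brass at (368,400) and green at (485,453). The small brass one is meant, since green is excluded and it is the smaller of the other two. The lens is at (643,280), the knob top at (606,212) and the post foot at (506,198).

```bash
python3 - <<'E'
from h import *
I={n:cv2.imread(f"pics/{n}0.png") for n in("top","scene")};P={n:manip.camera_params(n) for n in I}
s=1.5625
def blob(n,mask,u,v):
    k,l,st,c=cv2.connectedComponentsWithStats(mask.astype(np.uint8))
    ys,xs=np.nonzero(l); i=np.argmin((xs-u/s)**2+(ys-v/s)**2); m=(l==l[ys[i],xs[i]]).astype(np.uint8)
    cn=max(cv2.findContours(m,0,2)[0],key=cv2.contourArea); return m,cn
def ell(n,cn):
    (a,b),ax,an=cv2.fitEllipse(cv2.convexHull(cn)); return (a,b),ax
B=lambda n:cv2.cvtColor(I[n],cv2.COLOR_BGR2HSV).astype(int)
for n,pts in{"top":[(437,312),(368,400)],"scene":[(397,390),(410,318)]}.items():
    h=B(n); m=(h[...,0]>12)&(h[...,0]<26)&(h[...,1]>165)&(h[...,2]>110)
    for p in pts:
        _,cn=blob(n,m,*p);M=cv2.moments(cn);c=(M['m10']/M['m00'],M['m01']/M['m00']);print(n,"brass",c,M['m00'],onz(P[n],*c,15), cv2.boundingRect(cn))
for n,l,kn,f in(("top",(643,245),(606,212),(480,200)),("scene",(180,395),(280,380),(400,560))):
    h=B(n); dark=(h[...,1]<75)&(h[...,2]<110)
    # lens rim: ring sampled as dark near lens
    _,cn=blob(n,dark,*l);e=ell(n,cn);print(n,"rim",e,onz(P[n],*e[0],152),cv2.boundingRect(cn))
    _,cn=blob(n,dark,*f);e=ell(n,cn);print(n,"foot",e,onz(P[n],*e[0],8),cv2.boundingRect(cn))
    m=(h[...,0]<13)&(h[...,1]>120)
    _,cn=blob(n,m,*kn);print(n,"knob",cv2.boundingRect(cn),cv2.minAreaRect(cn))
C=lambda a:cv2.resize(a,None,fx=4,fy=4,interpolation=cv2.INTER_CUBIC)
a=C(I["top"][80:220,255:445]);b=C(I["scene"][220:300,210:310])
w=np.zeros((600,800,3),np.uint8);w[:560,:760]=a;cv2.imwrite("pics/c1.png",w)
o1,d1=ray(P["top"],436/s,309/s);o2,d2=ray(P["scene"],397/s,381/s)
A=np.stack([d1,-d2],1);t=np.linalg.lstsq(A,o2-o1,rcond=None)[0];print("tip",o1+t[0]*d1,o2+t[1]*d2)
E
```

```text
Traceback (most recent call last):
ZeroDivisionError: float division by zero
```

```bash
cat > m.py <<'E'
from h import *
s=1.5625
def hsv(I): return cv2.cvtColor(I,cv2.COLOR_BGR2HSV).astype(int)
def blob(mask,u,v,amin=15):
    k,l,st,c=cv2.connectedComponentsWithStats(mask.astype(np.uint8))
    l[np.isin(l,np.nonzero(st[:,4]<amin)[0])]=0
    ys,xs=np.nonzero(l); i=np.argmin((xs-u)**2+(ys-v)**2); m=(l==l[ys[i],xs[i]]).astype(np.uint8)
    return max(cv2.findContours(m,0,2)[0],key=cv2.contourArea)
E
python3 - <<'E'
from m import *
I={n:cv2.imread(f"pics/{n}0.png") for n in("top","scene")};P={n:manip.camera_params(n) for n in I}
for n,pts in{"top":[(437,312),(368,400)],"scene":[(397,390),(410,318)]}.items():
    h=hsv(I[n]); p=pts[0]; print(n,"bell hsv",h[int(p[1]/s),int(p[0]/s)],"table",h[int(p[1]/s)+35,int(p[0]/s)-35])
    m=(h[...,0]>10)&(h[...,0]<26)&(h[...,1]>150)
    for p in pts:
        cn=blob(m,p[0]/s,p[1]/s);M=cv2.moments(cn);c=(M['m10']/M['m00'],M['m01']/M['m00']);print(n,"brass",c,M['m00'],onz(P[n],*c,15), cv2.boundingRect(cn))
for n,l,kn,f in(("top",(643,242),(606,212),(480,200)),("scene",(180,395),(280,380),(400,560))):
    h=hsv(I[n]); dark=(h[...,1]<75)&(h[...,2]<110)
    for nm,q,z in(("rim",l,152),("foot",f,8)):
        cn=blob(dark,q[0]/s,q[1]/s);e=cv2.fitEllipse(cv2.convexHull(cn));print(n,nm,e,onz(P[n],*e[0],z),cv2.boundingRect(cn))
    cn=blob((h[...,0]<13)&(h[...,1]>120),kn[0]/s,kn[1]/s);print(n,"knob",cv2.boundingRect(cn),cv2.minAreaRect(cn))
w=np.zeros((600,800,3),np.uint8);w[:560,:760]=cv2.resize(I["top"][80:220,255:445],None,fx=4,fy=4,interpolation=cv2.INTER_CUBIC);cv2.imwrite("pics/c1.png",w)
o1,d1=ray(P["top"],436/s,309/s);o2,d2=ray(P["scene"],397/s,381/s)
t=np.linalg.lstsq(np.stack([d1,-d2],1),o2-o1,rcond=None)[0];print("tip",o1+t[0]*d1,o2+t[1]*d2)
E
```

```text
top bell hsv [168  16 160] table [ 20 109 143]
top brass (278.7423213708374, 200.22405431619788) 515.5 [518.40406773  26.00597229  15.        ] (262, 189, 34, 25)
top brass (235.3170248437738, 255.85627190976984) 1093.5 [407.63175999 114.45765668  15.        ] (218, 232, 38, 49)
scene bell hsv [ 19 158 225] table [ 20 106 180]
scene brass (257.08060453400503, 250.71116708648194) 198.5 [514.38187934  35.44107265  15.        ] (246, 242, 24, 19)
scene brass (264.49916247906197, 202.250139586823) 298.5 [389.91701994 132.56302558  15.        ] (251, 192, 30, 22)
top rim ((367.28021240234375, 147.20904541015625), (89.68419647216797, 161.27589416503906), 126.3699722290039) [ 584.87631124 -122.85756893  152.        ] (297, 86, 143, 121)
top foot ((367.28021240234375, 147.20904541015625), (89.68419647216797, 161.27589416503906), 126.3699722290039) [ 628.65795673 -160.61611726    8.        ] (297, 86, 143, 121)
top knob (380, 133, 8, 10) ((384.20001220703125, 137.90000915527344), (5.375871658325195, 10.435514450073242), 18.43494987487793)
scene rim ((196.2264862060547, 308.45330810546875), (104.56526947021484, 198.7652587890625), 115.0677490234375) [ 673.8050802  -158.10672645  152.        ] (110, 250, 176, 124)
scene foot ((196.2264862060547, 308.45330810546875), (104.56526947021484, 198.7652587890625), 115.0677490234375) [ 571.38012193 -128.39766055    8.        ] (110, 250, 176, 124)
scene knob (349, 19, 6, 9) ((351.1400146484375, 22.979991912841797), (8.202439308166504, 4.808326244354248), 81.8698959350586)
tip [518.61713723  25.90058763  43.76708465] [518.7422354   26.14746651  43.78306872]
```

View pics/c1.png

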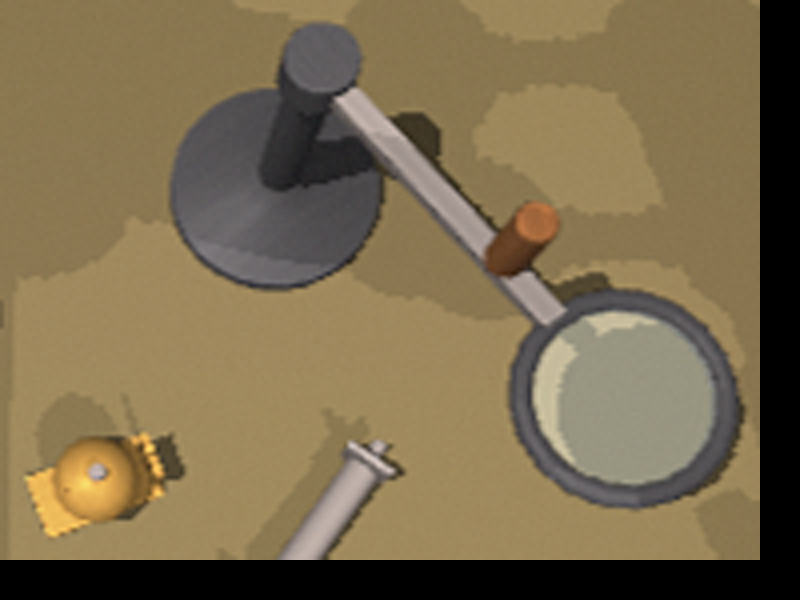

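The crop shows the small brass bell at crop (97,470), the lens rim spanning x 510–743 and y 288–508, the knob top at (538,221), the foot spanning x 170–383 and y 87–290, and the post cap at (325,58). Triangulating the bell's tip puts it at (518.7, 26.0, 43.8), which agrees with its 47 mm height. Next I compute the post.

```bash
python3 - <<'E'
from m import *
P=manip.camera_params("top");S=manip.camera_params("scene")
c=lambda x,y:(255+(x-1.5)/4,80+(y-1.5)/4)
L=onz(P,*c(626.5,398),152);K=onz(P,*c(538,221),208);F=onz(P,*c(277,188),6)
KS=onz(S,278/s,372/s,208);LS=onz(S,219/s,395/s,152);FS=onz(S,397/s,532/s,6)
print("L",L,LS,"K",K,KS,"F",F,FS)
for l,k,f in((L,K,F),(LS,KS,FS)):
    print("LK",np.hypot(*(l-k)[:2]),"LF",np.hypot(*(l-f)[:2]),"KF",np.hypot(*(k-f)[:2]))
B=np.array([518.7,26.]);print("BF",np.hypot(*(B-F[:2])))
u=(K-L)[:2];u/=np.hypot(*u);print("post by L,K",L[:2]+190*u)
F2=F[:2];a=np.arctan2(*(L[:2]-F2)[::-1]);ak=np.arctan2(*(K[:2]-F2)[::-1]);b=np.arctan2(*(B-F2)[::-1]);print("angles L,K,B",np.degrees([a,ak,b])%360)
for ang in np.linspace(ak%6.2832,b%6.2832,6):
    k=F2+115*np.array([np.cos(ang),np.sin(ang)]);print(k,np.hypot(*k))
E
```

```text
L [ 528.25943363 -191.4678659   152.        ] [ 531.78550032 -189.89939092  152.        ] K [ 586.96310258 -142.81509863  208.        ] [ 590.22894387 -141.98059562  208.        ] F [676.68714255 -72.96523853   6.        ] [679.55888527 -72.06862221   6.        ]
LK 76.24442609618904 LF 189.93066489680825 KF 113.70754726410019
LK 75.57676255279405 LF 189.00016760944135 KF 113.43510239936533
BF 186.42439660520566
post by L,K [674.54812215 -70.22587808]
angles L,K,B [218.60338173 217.90063645 147.93642604]
[ 585.94429548 -143.61037783] 603.2865471948362
[ 571.55482465 -119.5720592 ] 583.9284159254481
[563.40490826 -92.76764733] 570.9911794811402
[561.97824008 -64.78797166] 565.700471622634
[567.3594922  -37.29361299] 568.5838609737093
[579.2292898 -11.9163488] 579.3518529636289
```

All distances check out: lens–post 190, knob–post 114, bell–post 186. I'll grip the knob with the fingers closing along the tangent, and turn the tool with the arm as it swings.

```bash
cat > r.py <<'E'
from m import *
from scipy.spatial.transform import Rotation as Ro
F=np.array([677.5,-72.2]);B=np.array([518.7,26.0])
def pose(th,z):
    y=np.array([np.cos(th+np.pi/2),np.sin(th+np.pi/2),0])
    zz=np.array([0,0,-1.]); R=np.stack([np.cross(y,zz),y,zz],1)
    return np.r_[F+115*np.array([np.cos(th),np.sin(th)]),z],Ro.from_matrix(R).as_quat()
aK=np.arctan2(-142.5-F[1],588-F[0])%(2*np.pi); aB=np.arctan2(*(B-F)[::-1])%(2*np.pi)
E
python3 - <<'E'
from r import *
print(np.degrees([aK,aB]))
for a in np.linspace(aK,aB,4): print(manip.ik(*pose(a,193)))
manip.move_ptp(*pose(aK,260))
manip.set_gripper(0.55)
st=manip.observe();print(st["t"],st["position"],st["joint_positions"])
f=manip.grab_frame("scene");g=manip.grab_frame("wrist")
cv2.imwrite("pics/g1.png",np.vstack([f[150:384,60:400],g[75:309,86:426]])[:,:,::-1])
E
```

```text
[218.14874377 148.2678545 ]
[-3.66081872e-01  5.15145921e-01  1.34827419e+00 -4.44089210e-16
  1.27817254e+00  5.38893271e-01]
[-3.10821116e-01  4.62806637e-01  1.43645142e+00 -4.44089210e-16
  1.24233460e+00  1.00070456e+00]
[-2.33109948e-01  4.46791141e-01  1.46283632e+00 -4.44089210e-16
  1.23196519e+00  1.48496626e+00]
[-1.52359656e-01  4.70730109e-01  1.42329243e+00 -4.44089210e-16
  1.24757012e+00  1.97226709e+00]
2.775 [ 587.07986071 -143.18880697  260.00060655] [-3.65997404e-01  4.70908643e-01  1.23611629e+00 -1.28397196e-06
  1.43453160e+00  5.38865762e-01]
```

View pics/g1.png

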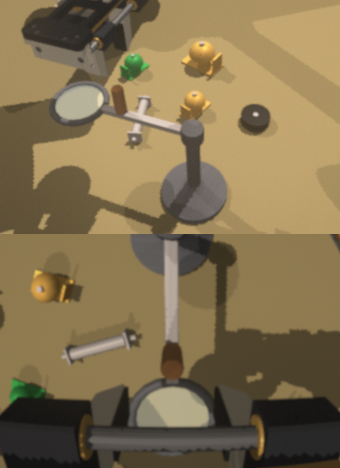

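The wrist view shows the knob centred between the fingers along the closing line, at crop (172,360). Before going down I check that the gripper and the TCP project where they should.

```bash
python3 - <<'E'
from r import *
P=manip.camera_params("scene")
for q in ([587,-143,238],[587,-143,260],[588,-142.5,208]): print(np.round(proj(P,q)))
W=manip.camera_params("wrist");T=W["world_from_camera"];K=W["camera_matrix"]
print(T[:3,3],-T[:3,2])
for q in ([588,-142.5,208],[588,-142.5,158],[587,-143,238],[518.7,26,44]):
    c=T[:3,:3].T@(np.array(q)-T[:3,3]);v=np.array([c[0],-c[1],-c[2]]);th=np.arctan2(np.hypot(*v[:2]),v[2]);u=v[:2]/np.hypot(*v[:2])*th*K[0,0]+K[:2,2];print(q,u,"crop",u-[86,75]+[0,234])
cv2.imwrite("pics/g2.png",cv2.resize(manip.grab_frame("scene")[:,:,::-1],(800,600)))
E
```

```text
[173. 222.]
[171. 210.]
[177. 237.]
[650.12926561 -94.94658867 417.45976758] [-0.23393402 -0.18329251 -0.95481869]
[588, -142.5, 208] [255.76792835 207.91741547] crop [169.76792835 366.91741547]
[588, -142.5, 158] [256.01165588 188.71067136] crop [170.01165588 347.71067136]
[587, -143, 238] [255.22860107 225.38713683] crop [169.22860107 384.38713683]
[518.7, 26, 44] [125.28325351 128.70959887] crop [ 39.28325351 287.70959887]
```

View pics/g2.png

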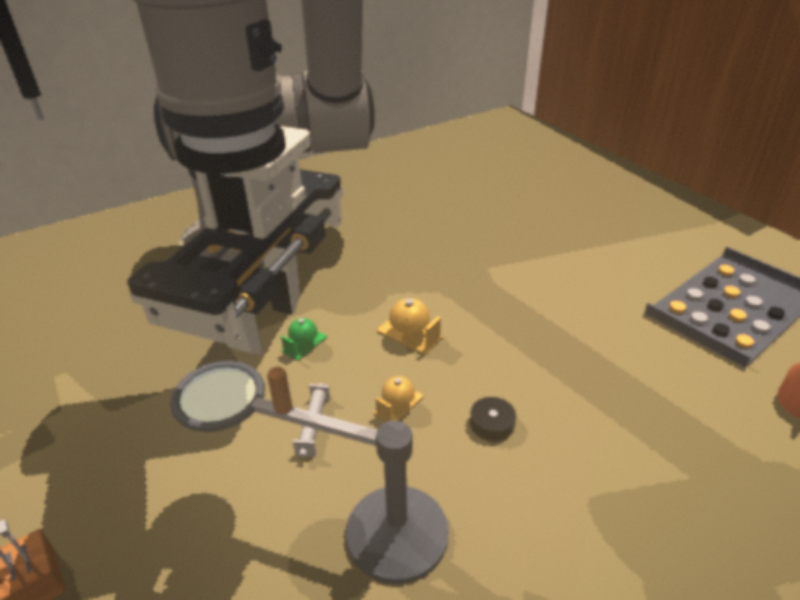

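The gripper and the projections agree to about 2 px. Now I descend with a force guard, grip and swing.

```bash
python3 - <<'E'
from r import *
p,q=pose(aK,193)
hit=manip.movel(p,q,max_speed=70,threshold=12);print("hit",hit,manip.observe()["position"])
if not hit:
    manip.set_gripper(0.0,12);st=manip.observe();print("opening mm",st["opening"]*92,st["wrist_force"])
    if st["opening"]*92>12:
        n=9
        for a in np.linspace(aK,aB,n)[1:]:
            manip.movel(*pose(a,193),max_speed=60)
            st=manip.observe();print(round(st["t"],2),np.round(st["position"]),np.round(st["wrist_force"],1),round(st["opening"]*92,1))
f=manip.grab_frame("top")[:,:,::-1];cv2.imwrite("pics/t2.png",f);cv2.imwrite("pics/t2c.png",cv2.resize(f[80:280,200:400],(600,600),interpolation=cv2.INTER_CUBIC))
E
```

```text
hit False [ 587.37506992 -143.34397856  193.55066062]
opening mm 17.5695993359232 [ 0.7814725  -0.19768436  1.19732713]
5.1 [ 577. -128.  193.] [-2.4  0.2  2. ] 17.5
5.54 [ 570. -113.  193.] [-1.7  1.2  2.6] 17.5
5.98 [565. -96. 193.] [-4.8  0.3  2.6] 17.8
6.42 [562. -79. 193.] [-5.2  1.4  4.4] 17.7
6.87 [563. -61. 193.] [-6.3  1.7  5.4] 17.5
7.31 [566. -43. 193.] [-4.8  2.   5. ] 17.7
7.75 [571. -26. 193.] [-4.9  3.7  4.8] 17.5
8.19 [580. -11. 193.] [-4.1  4.6  3.6] 17.5
```

View pics/t2c.png

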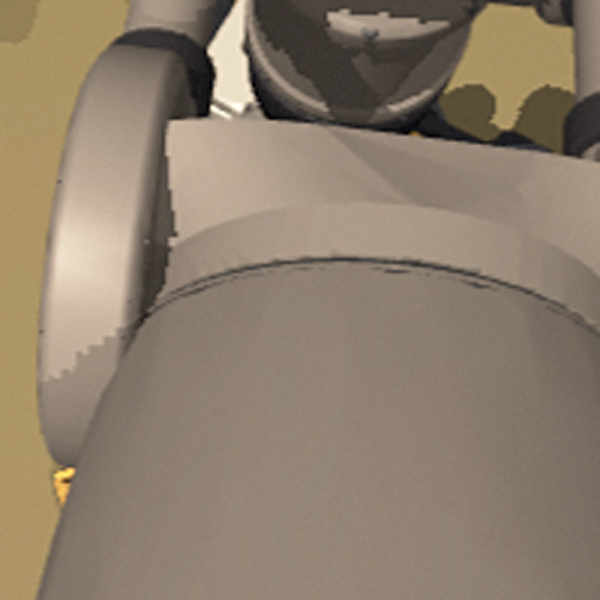

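The robot hides the lens in the top view. The forces and the 17.5 mm opening show the knob was held throughout the swing. I'll release, rise, move aside and look.

```bash
python3 - <<'E'
from r import *
manip.set_gripper(0.45)
p,q=pose(aB,270);manip.movel(p,q,max_speed=120)
manip.set_joints([-1.0,0.342,1.4,0,1.4,1.3]);print(manip.observe()["t"],manip.observe()["position"])
for n in("top","scene"):
    f=manip.grab_frame(n)[:,:,::-1];cv2.imwrite(f"pics/{n}3.png",f)
t=cv2.imread("pics/top3.png")[80:230,225:375];s_=cv2.imread("pics/scene3.png")[220:370,180:330]
cv2.imwrite("pics/e3.png",np.hstack([cv2.resize(x,(400,400) if 0 else (400,400),interpolation=cv2.INTER_CUBIC) for x in(t,s_)]))
E
```

```text
11.325 [ 354.46778291 -408.93326837  272.88647998]
```

View pics/e3.png

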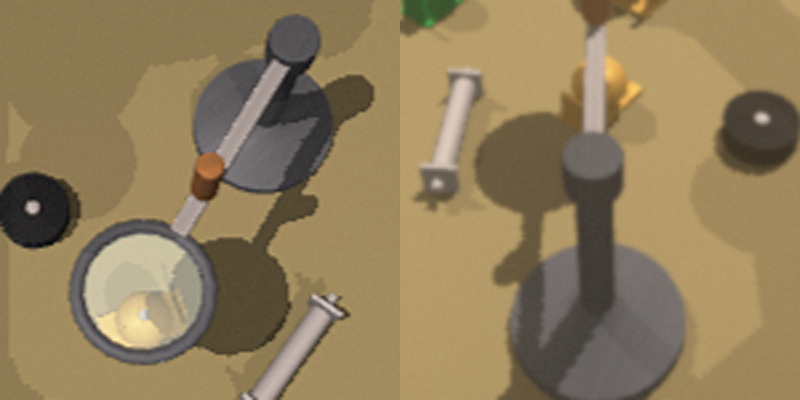

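The left (top) crop shows the lens rim spanning x 69–218 and y 219–365, with the bell tip visible through it at (146,314). The right (scene) crop shows the arm pointing at the bell. Next I compute the offset.

```bash
python3 - <<'E'
from r import *
P=manip.camera_params("top");S=manip.camera_params("scene");k=400/150
c=lambda x,y:(225+(x+.5)/k-.5,80+(y+.5)/k-.5)
L=onz(P,*c(143.5,292),152);T=onz(P,*c(145.5,314),45.5);K=onz(P,*c(210,166),208)
print("lens",L,"tip",T,"knob",K,"L-B",L[:2]-B,L[:2]-T[:2])
for Q in(L,K):print(np.hypot(*(Q[:2]-F)),np.degrees(np.arctan2(*(Q[:2]-F)[::-1]))%360,np.degrees(aB))
# ellipse fit of rim (dark, low saturation) around lens
I=cv2.imread("pics/top3.png");h=hsv(I);m=(h[...,1]<70)&(h[...,2]<125)
yy,xx=np.nonzero(m);u,v=c(143.5,292);r=np.hypot(xx-u,yy-v);ok=(r<31)&(r>20)
pts=np.stack([xx,yy],1)[ok];e=cv2.fitEllipse(cv2.convexHull(pts.astype(np.int32)));print(e,onz(P,*e[0],152)[:2]-B)
Is=cv2.imread("pics/scene3.png")
cv2.imwrite("pics/s4.png",cv2.resize(Is[170:290,190:350],(800,600),interpolation=cv2.INTER_CUBIC))
E
```

```text
lens [514.93268671  28.77219257 152.        ] tip [518.95735411  25.51420345  45.5       ] knob [578.55424956 -10.40506325 208.        ] L-B [-3.76731329  2.77219257] [-4.0246674   3.25798912]
191.37271232202957 148.15516855713474 148.26785450020816
116.65708610364221 148.01384091900732 148.26785450020816
((278.3476257324219, 189.046875), (54.208961486816406, 55.47064971923828), 99.8851547241211) [-3.52276612  3.0227015 ]
```

View pics/s4.png

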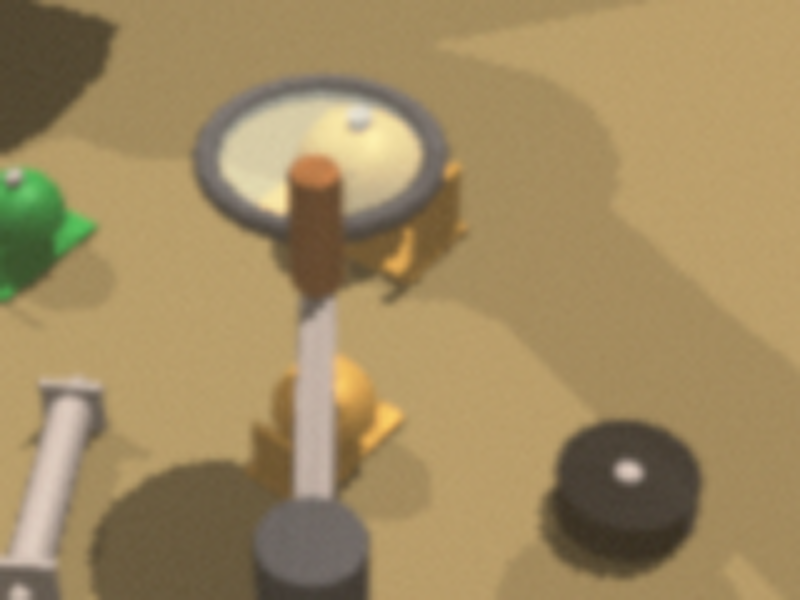

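```bash
python3 - <<'E'
from r import *
S=manip.camera_params("scene");L=onz(S,190+320/5-.4,170+157/5-.4,152)
print(L[:2]-B,np.degrees(np.arctan2(*(L[:2]-F)[::-1]))%360)
if np.hypot(*(L[:2]-B))<10: manip.hand_in();print("handed in",manip.observe()["t"])
E
```

```text
[-1.60191461  2.26136145] 147.94066482806483
the job is handed in; nothing more can be done
the job is handed in; nothing more can be done
```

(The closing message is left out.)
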